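# Hold a spring clip open around a card and its docket board

## Task

In the card stand the blue docket board sticks out past the upright edge of the white card: first push it in along its slot until its end is flush with the card's edge. Then pick up the orange spring clip by its handles, squeeze it wide open against its spring and hold it level and gaping around the flush edges of card and board, about halfway up, pointing straight along the card, with the edges well inside the jaws and the clip touching neither card nor board, so that a colleague can slip a form in. Finish like that, still holding the open clip in the air, and do not disturb the things standing around.

Things in the scene. Friction and masses are not known exactly. Their poses are not given: they have to be found in the camera images.
- stand: Fixed stand: wooden foot 60 (x) x 140 (y) x 26 mm high, ending at y = +60 mm, with a white card upright in its y-z plane. Origin: on the worktop under the middle of card and board together. Card: 4 mm thick (x = -4 to 0 mm), y = -75 to +85, z = 20 to 125 mm. Its free upright edge overhangs at the +y end: push and bring the clip from there. At yaw 0 the card's -x face looks at the robot.
- card_edge (a point): Point of the stand on the card's free upright edge (the +y end), halfway up the card, 75 mm above the worktop, in the middle of the 8 mm double thickness of card and board. Its axes are those of the stand.
- board (a joint): How far (m) the blue docket board sticks out past the card's edge, toward the stand's +y: 0 = flush and against its end stop, 0.015 to 0.035 at the start. It slides with about 2 N of friction and stays where it is left.
- board_edge (a point): Middle of the upright outer end face of the blue docket board, 75 mm above the worktop. The board is 4 mm thick, lies behind the card against it (stand x = 0 to +4 mm), is 120 mm long and reaches from z = 24 to 122 mm.
- clip: Loose orange spring clip, 60 to 105 g, lying on its side: two levers 34 mm high on an upright steel pivot pin. Origin: on the pivot axis at the underside; x points to the jaws, z up. Jaws reach to x = +60 mm; black rubber tips (x = 48 to 60 mm) touch when shut; behind them the jaws are hollow back to about x = 10 mm. Handles: flat plates, x = -20 to -71 mm, flaring apart.
- clip_grip (a point): Point midway between the clip's handles, 45 mm behind the pivot, at mid-height (17 mm); axes as the clip's. Here the handles measure about 49 mm over their outsides (62 mm at their ends) when the clip is shut. Squeezed together along the clip's y they stop at 28 mm, then parallel to x. Each handle takes about 5 N at first, 9 N fully open; let go, the clip snaps shut.
- clip_left (a joint): Opening angle (rad) of each of the clip's two levers (they move alike): 0 = jaws shut, 0.27 = fully squeezed, the gap between the rubber tips then about 28 mm.
- seal_press: Bystander, fixed: dark green seal press on a 105 x 150 mm foot, behind the card stand. Origin: on the worktop under its ram; x points away from the robot. Its lever reaches toward the robot and ends in a black ball (diameter 38 mm) about 110 mm on the -x side of the origin, 0.32 to 0.36 m above the worktop: keep arm and gripper clear of it.
- weight: Bystander, loose: brass scale weight with a knob, diameter 38, height 45 mm. Origin: centre of its underside.
- rubber_stamp_1: Bystander, loose: standing stamp with a red handle, 27 x 34 x 77 mm high. Origin: centre of its underside.
- the_hand_stamp: Bystander, loose: standing round brass stamp with a black handle, 35 x 35 x 106 mm high. Origin: centre of its underside.

How it is judged:
By the outcome, as a careful person would: the job done as asked, in the order asked, and still so for the second after the job is handed in, while the arm keeps its last pose, push and grip.
It also fails if it takes over 51 s, if anything falls off the work surface, if the arm or the gripper's body presses on something with over 40 N, if the wrist force passes 120 N, or if a joint passes its speed limit or range.

## Robot

A 6-joint arm with a two-finger parallel gripper is mounted at the origin on a cart in front of the work surface, level with it; the furniture and walls round the work are solid. World frame = base frame: x ahead of the robot, y to its left, z up, the work surface at z = 0. Lengths are in m, angles in rad, forces in N, time in s.
With the tool pointing down it reaches from about 0.35 to 0.95 m from the base axis. Payload 17.4 kg.
Tool frame: the origin (TCP) lies at the very end of the fingers, on their centre line; the grasp point (between the pads) lies robot.grip_depth behind it (robot.grip_depth is the distance from the TCP to the grasp point, in m); y points along the fingers, x is the direction in which the jaws open and shut, and the axes are right-handed (so a half turn about y gives the same grasp; the last joint's range is limited). The gripper opens to 93 mm and grips with 3 to 60 N. Pads are 15 mm wide; open, the fingers measure 128 mm over their backs; the gripper's body (75 mm by 188 mm) begins 65 mm behind the grasp point.
Start: joints at [1.094, 0.116, 1.442, -0, 1.584, -0.038], TCP at [0.287, 0.611, 0.219] pointing down, gripper open.
Joint ranges: [-2.83, 2.83], [-0.83, 2.19], [0.07, 2.5], [-1.14, 4.28], [0.01, 3], [-2.97, 2.97]. Speed limits (rad/s): [1.89, 1.89, 2.22, 3.14, 3.14, 3.14].

## Interface

Orientations are given as a rotation vector (axis times angle).
In Python, from station import robot gives the robot as it stands.
- The arm moves only by the shell command python3 -m creep 'ROWS' [OPENING] [FORCE]. ROWS is JSON, a list that holds one entry, the list of rows, each a list of 6 numbers: the shift along the world's x, y, z in m, then the turn, a rotation vector about the world's x, y, z in rad. A call has 1 to 20 rows; each row shifts and turns the commanded pose from where the row before left it; what a row does not reach is not made up. A row lasts 1/12 s, in which the tool goes at most 41.7 mm and 7.16 degrees, less where a joint would pass 70% of its speed; a pose out of reach is approached as far as the arm can. A call is refused whole if a number of a shift passes 0.0417 or a number of a turn 0.125, either way. A call with a gripper value outside its range is refused whole. OPENING is the closure in counts, from 0 (fully open) to 255 (shut), set as the call begins (- or left out, the last holds). The fingers move at their own pace and stop on an object; FORCE is the grip in N (left out, the last holds). Time passes only in rows, so rows that do not move let the fingers close. It gives the time, the measured TCP pose, the force and the opening at its end, in the units of the state.
- robot.state(): the state, without advancing time (a new reading comes with each control period).
- robot.get_image(name): name is "scene" or "side" or "wrist"; returns the picture (384x512x3 uint8, blue, green, red); there is no depth.
- robot.camera_params(name): a dict with "K" (3x3 intrinsics, pixels), "eye" and "attitude" of the camera in the world; the wrist camera has in their place "hand_eye" (4x4, takes a point from camera to tool coordinates, whose origin is the TCP and whose axes are the tool frame's). Camera axes: x right, y down, z forward; pixel columns grow to the right and rows downward; lengths in m; the calibration is good to about 2 mm. A picture is of the moment at which its call begins: read the wrist's pose just before it. camera_params takes no time and is no camera call.
- robot.hand_in(): hands the job in, once; it reports no verdict.
The state is a dict: "t": time; "joints": joint angles; "qd": joint speeds; "tau": joint torques, N m; "ee_pos": TCP position; "eef_rot": TCP orientation; "contact_force": force on the tool from outside, world axes, zero at the start; "torque": the same for the moment, N m; "gripper_width": finger opening in m.
Only numpy, scipy, OpenCV 4.12 (cv2) and the standard library are available. Lean on these libraries where they do the work, as an engineer would, in place of code of your own. Each camera call takes 0.05 s, during which the arm holds its last target.

## Working session

There is one attempt and no reset: what is moved stays moved. The work goes in short steps, Python scripts to look and compute and a shell command to move; the robot and the scene stay as the last step left them, time stands still between calls to the robot, and variables do not carry over. Pictures are saved under pics/ and viewed, and the job is handed in when it is done.

```bash
ls; mkdir -p pics
cat > h.py <<'E'
import numpy as np,cv2
from station import robot
from scipy.spatial.transform import Rotation as R
def cam(n,st=None):
    p=robot.camera_params(n);K=np.array(p["K"])
    if n=="wrist":
        st=st or robot.state();T=np.eye(4);T[:3,:3]=R.from_rotvec(st["eef_rot"]).as_matrix();T[:3,3]=st["ee_pos"]
        T=T@np.array(p["hand_eye"]);return K,T[:3,3],T[:3,:3]
    return K,np.array(p["eye"]),np.array(p["attitude"])
def ray(c,u,v):
    K,e,A=c;d=A@np.linalg.inv(K)@np.array([u,v,1.]);return e,d
def onz(c,u,v,z):
    e,d=ray(c,u,v);return e+d*(z-e[2])/d[2]
def proj(c,P):
    K,e,A=c;q=K@(A.T@(np.array(P)-e));return q[:2]/q[2]
def tri(c1,p1,c2,p2):
    e1,d1=ray(c1,*p1);e2,d2=ray(c2,*p2);A=np.c_[d1,-d2];s=np.linalg.lstsq(A,e2-e1,rcond=None)[0]
    a=e1+s[0]*d1;b=e2+s[1]*d2;return (a+b)/2,np.linalg.norm(a-b)
E
python3 - <<'E'
from h import *
s=robot.state();print(s,robot.grip_depth)
for n in("scene","side","wrist"):
    p=robot.camera_params(n);print(n,{k:np.round(v,4).tolist() for k,v in p.items() if not isinstance(v,str)})
    cv2.imwrite(f"pics/{n}0.png",robot.get_image(n))
E
```

```text
pics
{'t': 0.0, 'joints': array([ 1.09418647e+00,  1.16485558e-01,  1.44227146e+00, -2.26757206e-05,
        1.58402523e+00, -3.77826147e-02]), 'qd': array([-5.08996549e-04, -9.60712088e-05,  1.54015260e-04, -2.21856826e-04,
       -1.31235204e-03, -8.66669717e-04]), 'tau': array([ 5.10230588e-03, -7.21278763e+01, -6.22591424e+01,  7.81993009e-02,
        2.37551954e-02, -9.99041276e-05]), 'ee_pos': array([0.28669745, 0.61085076, 0.21790163]), 'eef_rot': array([-1.3860499 , -0.87942526,  0.88109312]), 'contact_force': array([ 0.06030747,  0.0614713 , -0.15573044]), 'torque': array([-0.00209462,  0.04783013, -0.01893324]), 'gripper_width': 0.09311590245669446} 0.0188
scene {'K': [[427.153, 0.0, 256.3432], [0.0, 427.153, 188.039], [0.0, 0.0, 1.0]], 'eye': [-0.116, -0.3711, 0.8336], 'attitude': [-2.0342, 1.1964, -0.5127]}
side {'K': [[376.2712, 0.0, 254.9883], [0.0, 376.2712, 191.0572], [0.0, 0.0, 1.0]], 'eye': [0.6231, -0.6629, 0.6912], 'attitude': [-2.282, 0.0148, 0.0241]}
wrist {'K': [[314.3899, 0.0, 257.6273], [0.0, 314.3899, 187.5295], [0.0, 0.0, 1.0]], 'hand_eye': [[1.0, -0.0008, -0.0004, 0.0004], [0.0002, -0.3026, 0.9531, -0.1644], [-0.0009, -0.9531, -0.3026, 0.0842], [0.0, 0.0, 0.0, 1.0]]}
```

```bash
sed -i 's/np.array(p\["attitude"\])$/R.from_rotvec(p["attitude"]).as_matrix()/' h.py
python3 - <<'E'
from h import *
s=robot.state();print(R.from_rotvec(s["eef_rot"]).as_matrix().round(3))
for n in("scene","side","wrist"):print(n,cam(n)[2].round(3).tolist())
E
```

```text
[[ 0.425 -0.    -0.905]
 [ 0.905 -0.001  0.425]
 [-0.001 -1.    -0.   ]]
scene [[0.492, -0.588, 0.642], [-0.87, -0.319, 0.376], [-0.017, -0.743, -0.669]]
side [[1.0, -0.019, -0.013], [-0.003, -0.653, 0.758], [-0.022, -0.757, -0.653]]
wrist [[0.426, 0.863, 0.273], [0.905, -0.405, -0.13], [-0.001, 0.303, -0.953]]
```

View pics/scene0.png

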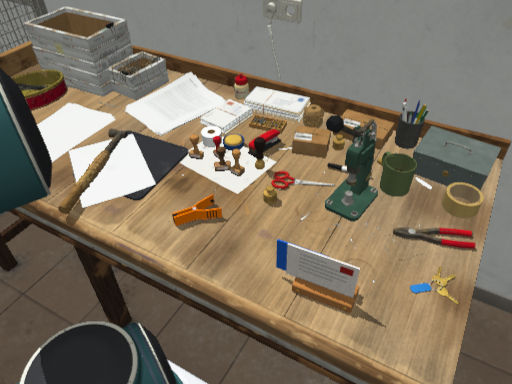

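View pics/side0.png

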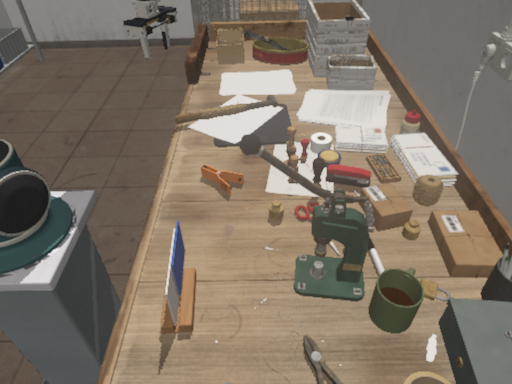

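View pics/wrist0.png

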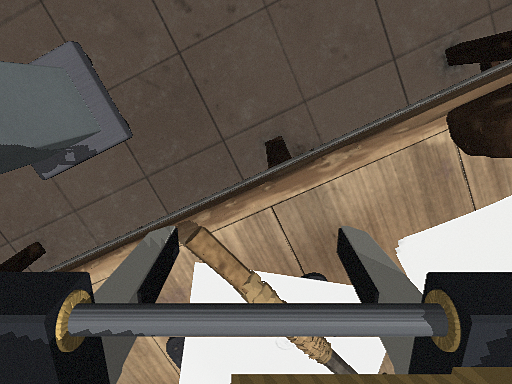

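Run:
```python
import cv2
a=cv2.imread("pics/scene0.png");b=cv2.imread("pics/side0.png")
def c(im,x,y,w,h,s,n):cv2.imwrite(f"pics/{n}.png",cv2.resize(im[y:y+h,x:x+w],None,fx=s,fy=s,interpolation=cv2.INTER_CUBIC))
c(a,160,180,80,60,8,"s_clip");c(a,260,230,110,85,7,"s_stand")
c(b,190,155,70,50,10,"d_clip");c(b,150,215,70,120,5,"d_stand")
```

```text
(no output)
```

View pics/s_clip.png

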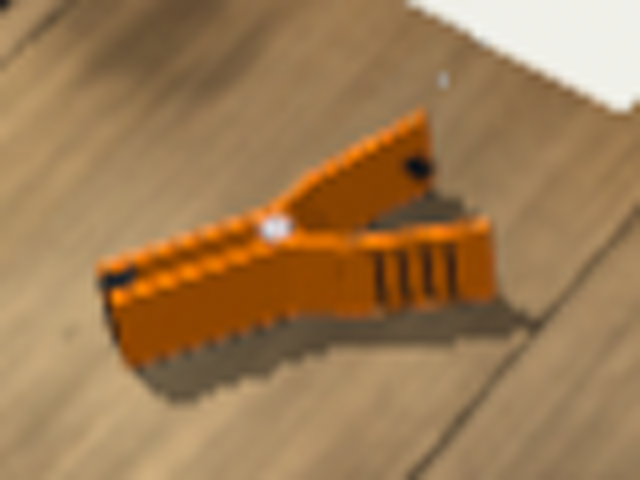

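View pics/s_stand.png

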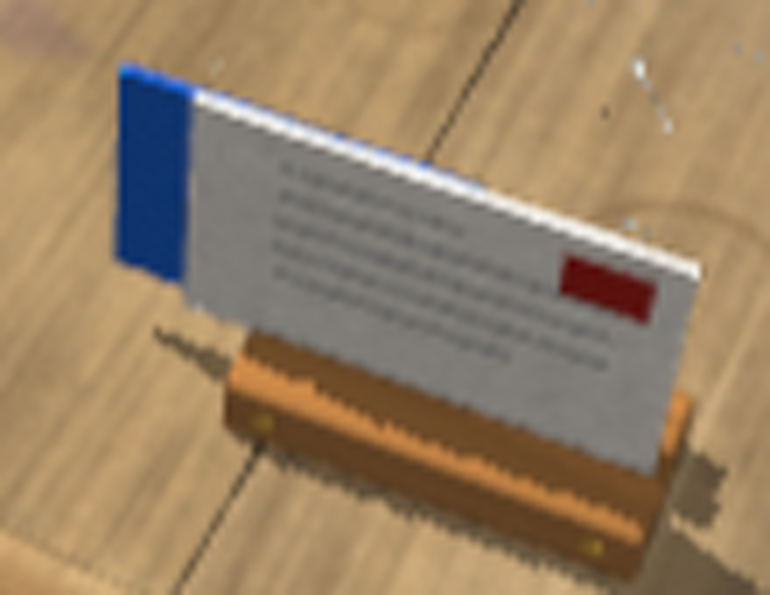

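View pics/d_clip.png

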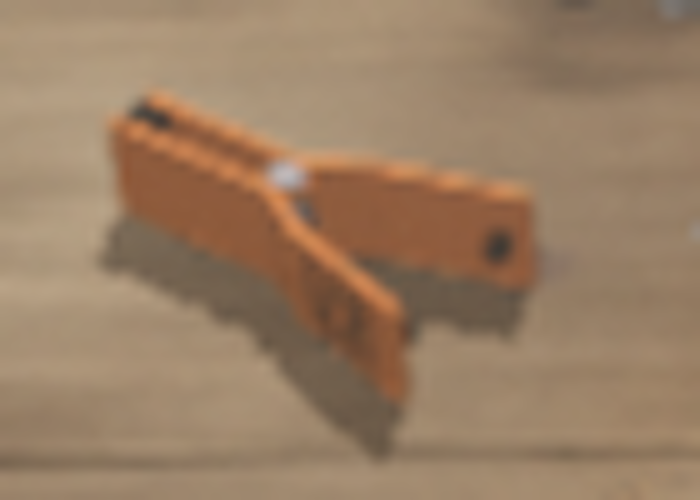

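View pics/d_stand.png

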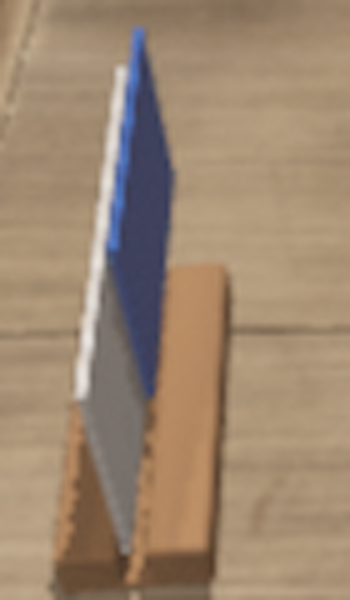

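Run:
```python
from h import *
S=cam("scene");D=cam("side")
f=lambda x,y,ox,oy,s:(ox+(x+.5)/s-.5,oy+(y+.5)/s-.5)
sc=lambda x,y:f(x,y,160,180,8); ss=lambda x,y:f(x,y,260,230,7)
dc=lambda x,y:f(x,y,190,155,10); ds=lambda x,y:f(x,y,150,215,5)
for n,a,b,z in[("pin",sc(275,228),dc(287,176),.036),("tip",sc(109,283),dc(130,108),.034),("hA",sc(422,112),dc(533,188),.034),("hB",sc(490,222),dc(405,305),.034),
 ("cardfree",ss(195,93),ds(120,68),.125),("cardback",ss(698,268),ds(82,400),.125),("board",ss(122,65),ds(140,28),.122)]:
    p,e=tri(S,a,D,b);print(n,p.round(4),round(e,4),"onz",onz(S,*a,z).round(4),onz(D,*b,z).round(4))
```

```text
pin [0.5052 0.1884 0.031 ] 0.0013 onz [0.5007 0.1841 0.036 ] [0.5063 0.1829 0.036 ]
tip [0.457  0.2206 0.0322] 0.0014 onz [0.4551 0.2185 0.034 ] [0.4576 0.2193 0.034 ]
hA [0.5757 0.1766 0.033 ] 0.0031 onz [0.5733 0.1742 0.034 ] [0.5763 0.1777 0.034 ]
hB [0.5418 0.1265 0.0325] 0.0032 onz [0.539  0.1239 0.034 ] [0.5424 0.1269 0.034 ]
cardfree [ 0.4421 -0.1191  0.1243] 0.0005 onz [ 0.4414 -0.1196  0.125 ] [ 0.4424 -0.1194  0.125 ]
cardback [ 0.4541 -0.2778  0.1219] 0.0005 onz [ 0.4519 -0.278   0.125 ] [ 0.455  -0.2802  0.125 ]
board [ 0.4454 -0.0918  0.1198] 0.0014 onz [ 0.4431 -0.0933  0.122 ] [ 0.4463 -0.0931  0.122 ]
```

Run:
```python
import cv2
a=cv2.imread("pics/scene0.png");b=cv2.imread("pics/side0.png")
def c(im,x,y,w,h,s,n):cv2.imwrite(f"pics/{n}.png",cv2.resize(im[y:y+h,x:x+w],None,fx=s,fy=s,interpolation=cv2.INTER_CUBIC))
c(a,180,100,200,125,4,"s_press");c(b,200,115,190,190,3,"d_press")
```

```text
(no output)
```

View pics/s_press.png

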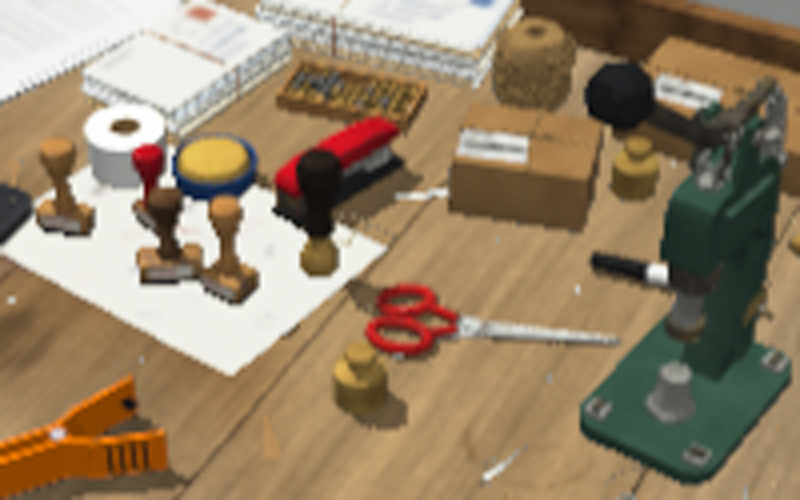

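View pics/d_press.png

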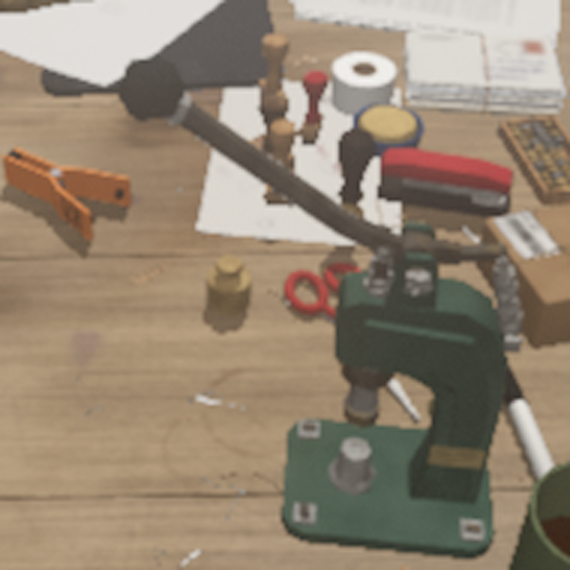

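Run:
```python
from h import *
S=cam("scene");D=cam("side")
print(tri(S,(334.6,123.4),D,(250.0,144.4)))
# weight knob-ish base
print(onz(S,180+360/4,100+395/4,0.015),onz(D,200+228/3,115+295/3,.015))
# scissors nearest ring, stamps
for u,v in [(228,290),(315,265),(385,335)]: print(onz(S,180+u/4,100+v/4,0.01))
```

```text
(array([ 0.6082401 , -0.13740912,  0.34065673]), np.float64(0.0009574824748425886))
[0.64876292 0.03357106 0.015     ] [0.66395697 0.03259764 0.015     ]
[0.70738233 0.1774321  0.01      ]
[0.76443871 0.13439038 0.01      ]
[0.71814882 0.05002365 0.01      ]
```

```bash
python3 -m creep '[[[0.0086,-0.035,0,0,0,-0.0587],[0.0086,-0.035,0,0,0,-0.0587],[0.0086,-0.035,0,0,0,-0.0587],[0.0086,-0.035,0,0,0,-0.0587],[0.0086,-0.035,0,0,0,-0.0587],[0.0086,-0.035,0,0,0,-0.0587],[0.0086,-0.035,0,0,0,-0.0587],[0.0086,-0.035,0,0,0,-0.0587],[0.0086,-0.035,0,0,0,-0.0587],[0.0086,-0.035,0,0,0,-0.0587],[0.0086,-0.035,0,0,0,-0.0587],[0.0086,-0.035,0,0,0,-0.0587],[0.0086,-0.035,0,0,0,-0.0587],[0.0086,-0.035,0,0,0,-0.0587],[0.0086,-0.035,0,0,0,-0.0587],[0.0086,-0.035,0,0,0,-0.0587],[0.0086,-0.035,0,0,0,-0.0587],[0.0086,-0.035,0,0,0,-0.0587],[0,0,0,0,0,0]]]' 255 20
python3 - <<'E'
from h import *
s=robot.state();print(s["joints"].round(3),R.from_rotvec(s["eef_rot"]).as_matrix().round(3).tolist())
w=robot.get_image("wrist");a=robot.get_image("scene")
cv2.imwrite("pics/wrist1.png",w);cv2.imwrite("pics/scene1.png",a)
E
```

```text
t: 1.73
ee_pos: [0.4421, -0.0236, 0.2183]
eef_rot: [-1.571, -0.052, 0.053]
contact_force: [-0.4, 1.3, 1.1]
gripper_width: 0.0007
[-1.100e-01 -4.080e-01  1.910e+00 -1.000e-03  1.639e+00 -1.770e-01] [[0.998, -0.0, -0.067], [0.067, -0.001, 0.998], [-0.001, -1.0, -0.001]]
```

View pics/wrist1.png

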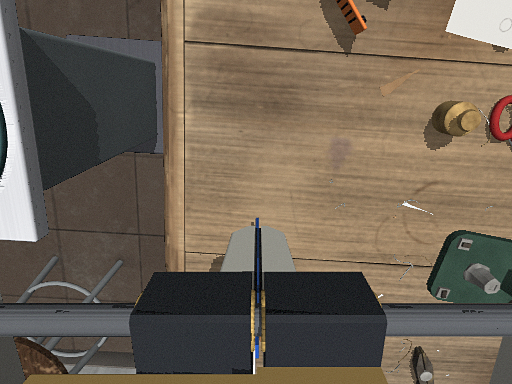

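View pics/scene1.png

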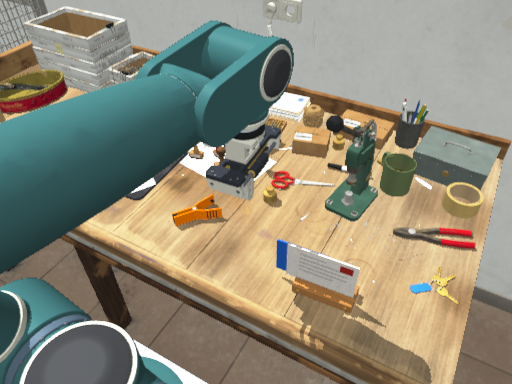

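```bash
python3 -m creep '[[[-0.0005,0,-0.03,0,0,0.007],[-0.0005,0,-0.04,0,0,0],[-0.0005,0,-0.04,0,0,0],[-0.0005,-0.005,-0.033,0,0,0],[0,-0.005,-0.02,0,0,0],[0.001,-0.015,0,0,0,0],[0.001,-0.012,0,0,0,0],[0,0,0,0,0,0]]]'
python3 - <<'E'
from h import *
b=robot.get_image("side");cv2.imwrite("pics/side2.png",cv2.resize(b[150:350,100:350],None,fx=3,fy=3,interpolation=cv2.INTER_CUBIC))
E
```

```text
t: 2.5
ee_pos: [0.4415, -0.0559, 0.0553]
eef_rot: [-1.57, -0.065, 0.066]
contact_force: [1.2, 0.3, 0.1]
gripper_width: 0.0006
```

View pics/side2.png

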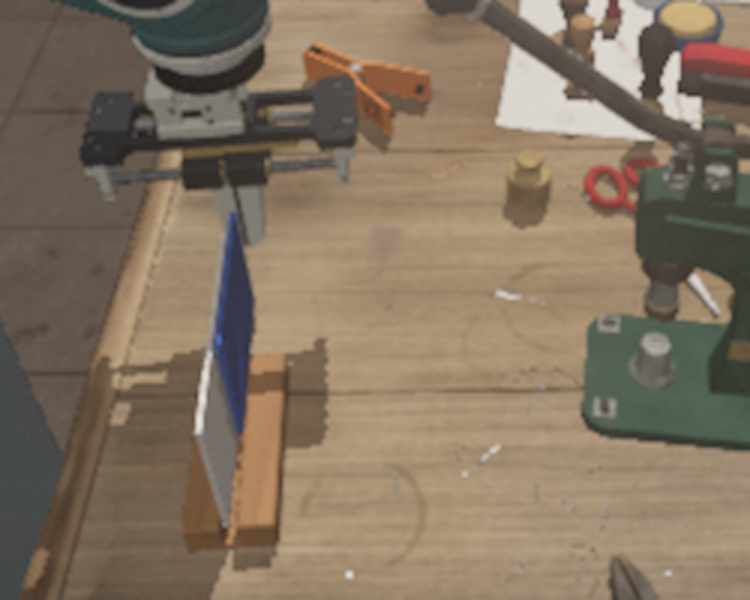

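```bash
python3 -m creep '[[[0.0007,-0.01,0,0,0,0],[0.0007,-0.01,0,0,0,0],[0.0006,-0.008,0,0,0,0],[0.0005,-0.006,0,0,0,0],[0.0005,-0.006,0,0,0,0],[0,0,0,0,0,0]]]'
```

```text
t: 3.05
ee_pos: [0.4447, -0.0969, 0.0557]
eef_rot: [-1.57, -0.064, 0.064]
contact_force: [0.2, 0.0, -0.5]
gripper_width: 0.0008
```

```bash
python3 -m creep '[[[0.0003,-0.004,0,0,0,0],[0.0002,-0.003,0,0,0,0],[0.0002,-0.003,0,0,0,0]]]'
python3 - <<'E'
from h import *
print(robot.state()["contact_force"])
b=robot.get_image("side");cv2.imwrite("pics/side3.png",cv2.resize(b[190:310,140:240],None,fx=5,fy=5,interpolation=cv2.INTER_CUBIC))
E
```

```text
t: 3.3
ee_pos: [0.4453, -0.1061, 0.0556]
eef_rot: [-1.57, -0.065, 0.065]
contact_force: [-0.5, 3.1, 1.7]
gripper_width: 0.0005
[-0.48468587  3.09274771  1.65115282]
```

View pics/side3.png

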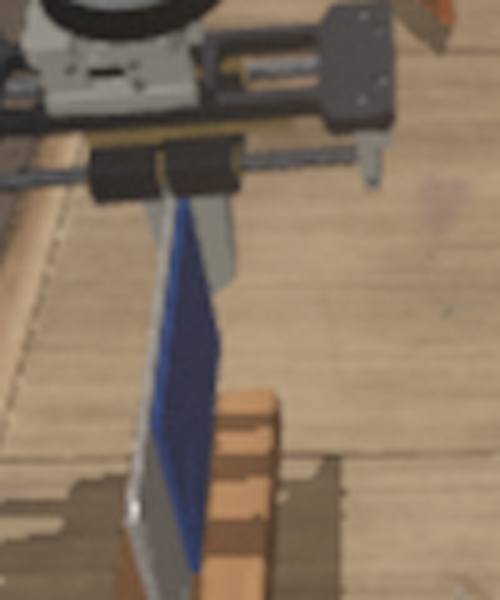

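```bash
python3 -m creep '[[[0.0002,-0.002,0,0,0,0],[0.0002,-0.002,0,0,0,0]]]'; python3 -m creep '[[[0.0002,-0.002,0,0,0,0],[0,0,0,0,0,0]]]';python3 -m creep '[[[0.0001,-0.0015,0,0,0,0],[0,0,0,0,0,0]]]'
```

```text
t: 3.52
ee_pos: [0.4455, -0.1093, 0.0556]
eef_rot: [-1.568, -0.065, 0.065]
contact_force: [-6.2, 32.8, 10.4]
gripper_width: 0.0005
t: 3.68
ee_pos: [0.4455, -0.1091, 0.0556]
eef_rot: [-1.563, -0.064, 0.066]
contact_force: [-7.1, 34.2, 12.2]
gripper_width: 0.0007
t: 3.85
ee_pos: [0.4455, -0.1091, 0.0556]
eef_rot: [-1.56, -0.064, 0.067]
contact_force: [-9.4, 51.3, 14.3]
gripper_width: 0.0005
```

```bash
python3 -m creep '[[[0,0.004,0,0,0,0],[-0.001,0.012,0,0,0,0],[-0.002,0.03,0,0,0,0],[-0.002,0.03,0.02,0,0,0],[0,0.03,0.04,0,0,0]]]'
python3 - <<'E'
from h import *
b=robot.get_image("side");cv2.imwrite("pics/side4.png",cv2.resize(b[210:330,140:220],None,fx=5,fy=5,interpolation=cv2.INTER_CUBIC))
b=robot.get_image("scene");cv2.imwrite("pics/scene4.png",cv2.resize(b[230:315,260:370],None,fx=7,fy=7,interpolation=cv2.INTER_CUBIC))
E
```

```text
t: 4.27
ee_pos: [0.4388, -0.0108, 0.1066]
eef_rot: [-1.569, -0.06, 0.068]
contact_force: [1.7, 0.5, 0.4]
gripper_width: 0.0004
```

View pics/side4.png

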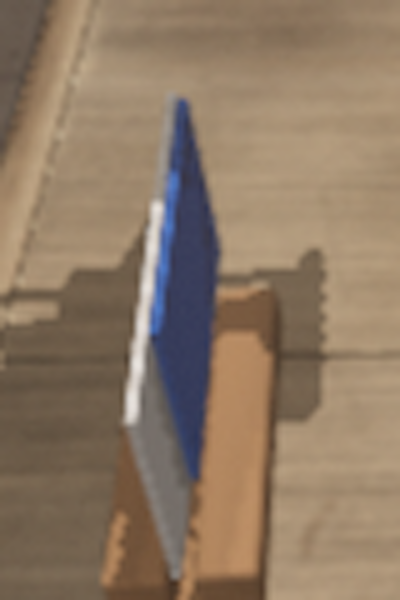

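View pics/scene4.png

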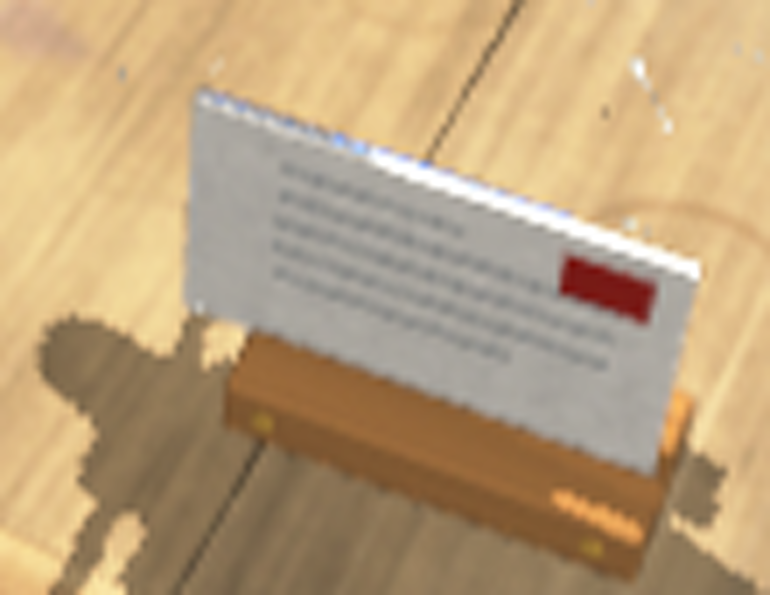

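```bash
python3 -m creep '[[[0,0.003,0.02,0,0,-0.1117],[0,0.003,0.02,0,0,-0.1117],[0.0055,0.009,0.015,0,0,-0.1117],[0.0055,0.009,0,0,0,-0.1117],[0.0055,0.009,0,0,0,-0.1117],[0.0055,0.009,0,0,0,-0.1117],[0.0055,0.009,0,0,0,-0.1117],[0.0055,0.009,0,0,0,-0.1117],[0.0055,0.009,0,0,0,-0.1117],[0.0055,0.009,0,0,0,-0.1117],[0.0055,0.009,0,0,0,-0.1117],[0.0055,0.009,0,0,0,-0.1117],[0.0055,0.009,0,0,0,-0.1117],[0.0055,0.009,0,0,0,-0.1117],[0.0055,0.009,0,0,0,-0.1117],[0.0055,0.009,0,0,0,-0.1117],[0.0055,0.009,0,0,0,-0.1117],[0.0055,0.009,0,0,0,-0.1117],[0.0055,0.009,0,0,0,-0.1117],[0.0055,0.009,0,0,0,-0.1117]]]' 0; python3 -m creep '[[[0,0,0,0,0,0],[0,0,0,0,0,0]]]'
python3 - <<'E'
from h import *
s=robot.state();print(s["joints"].round(3),R.from_rotvec(s["eef_rot"]).as_matrix().round(3).tolist(),s["ee_pos"],s["eef_rot"])
cv2.imwrite("pics/wrist5.png",cv2.resize(robot.get_image("wrist"),None,fx=1.5,fy=1.5,interpolation=cv2.INTER_CUBIC))
E
```

```text
t: 6.03
ee_pos: [0.5401, 0.156, 0.1636]
eef_rot: [-0.872, 1.626, -1.627]
contact_force: [0.3, -0.5, 0.2]
gripper_width: 0.0925
t: 6.2
ee_pos: [0.5398, 0.1556, 0.1635]
eef_rot: [-0.88, 1.62, -1.62]
contact_force: [-0.2, -0.1, -0.1]
gripper_width: 0.0929
[ 0.235 -0.111  1.758 -0.     1.495  2.383] [[-0.545, -0.001, 0.838], [-0.838, -0.0, -0.545], [0.001, -1.0, -0.0]] [0.53980442 0.15562278 0.16351115] [-0.879582    1.61999193 -1.62025284]
```

View pics/wrist5.png

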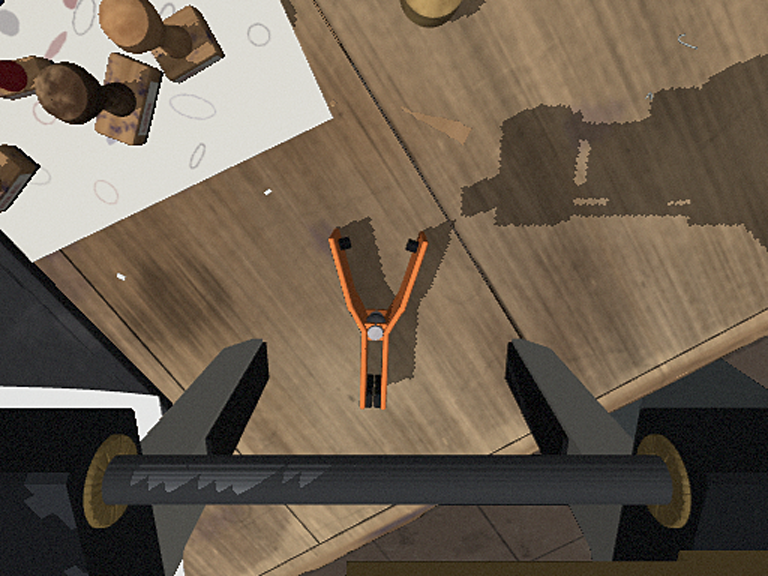

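Run:
```python
from h import *
W=cam("wrist");T=R.from_rotvec(robot.state()["eef_rot"]).as_matrix()
g=lambda x,y,z:onz(W,(x+.5)/1.5-.5,(y+.5)/1.5-.5,z)
pin=g(375,333,.034);tip=g(373,407,.034);h1=g(332,237,.034);h2=g(426,235,.034);hm=(h1+h2)/2
print(pin,tip,h1,h2)
ax=tip-hm;print(np.linalg.norm(h1-h2),np.linalg.norm(tip-pin),np.linalg.norm(pin-hm),np.linalg.norm(ax),np.degrees(np.arctan2(ax[1],ax[0])))
d=h1-h2;print(np.degrees(np.arctan2(d[1],d[0])))
u=ax/np.linalg.norm(ax)
print("grip from pin",pin-.045*u,"from tip",tip-.105*u,"from h",hm+.026*u)
print("toolz angle",np.degrees(np.arctan2(T[1,2],T[0,2])),robot.state()["ee_pos"])
```

```text
[0.50702987 0.18658697 0.034     ] [0.45994768 0.21946575 0.034     ] [0.57715547 0.17291192 0.034     ] [0.5456722  0.12221653 0.034     ]
0.05967595219889065 0.05742601861724678 0.06693571022027726 0.12435919708199417 144.6776311746971
58.15854918867825
grip from pin [0.54374591 0.16056904 0.034     ] from tip [0.54561843 0.15875725 0.034     ] from h [0.54020012 0.16259681 0.034     ]
toolz angle -33.021870104866 [0.53971583 0.15534542 0.1636537 ]
```

```bash
python3 -m creep '[[[0.0018,0.0026,-0.03,0,0,0],[0.0017,0.0026,-0.035,0,0,0],[0,0,-0.035,0,0,0],[0,0,-0.03,0,0,0],[0,0,-0.02,0,0,0],[0,0,-0.0095,0,0,0],[0,0,0,0,0,0],[0,0,0,0,0,0]]]' 0 40
python3 - <<'E'
from h import *
cv2.imwrite("pics/wrist6.png",cv2.resize(robot.get_image("wrist"),None,fx=1.5,fy=1.5,interpolation=cv2.INTER_CUBIC))
E
```

```text
t: 6.92
ee_pos: [0.5438, 0.1605, 0.0053]
eef_rot: [-0.876, 1.622, -1.622]
contact_force: [0.3, 0.2, 1.1]
gripper_width: 0.0929
```

View pics/wrist6.png

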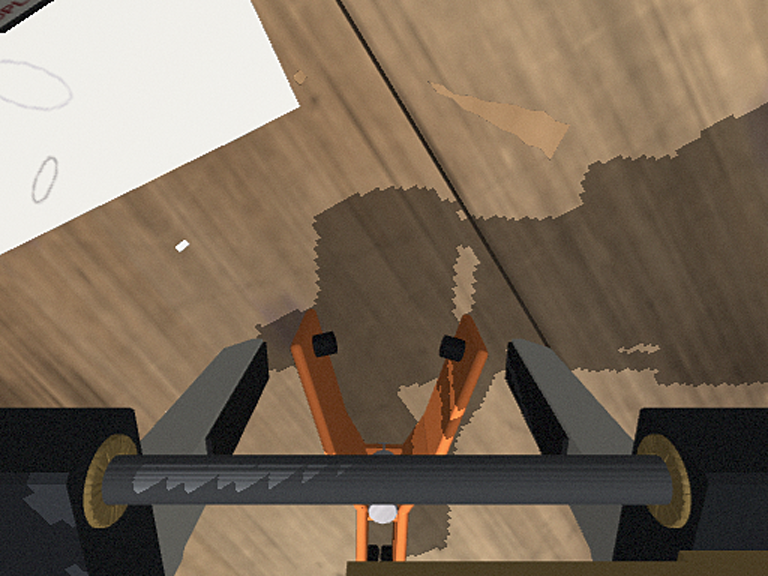

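Run:
```python
from h import *
W=cam("wrist");s=robot.state();T=R.from_rotvec(s["eef_rot"]).as_matrix()
for n,x,y in(("pin",383,511),("h1",304,327),("h2",477,332)):
    p=onz(W,(x+.5)/1.5-.5,(y+.5)/1.5-.5,.034);print(n,p,(T.T@(p-s["ee_pos"])).round(4))
```

```text
pin [0.50808936 0.18657928 0.034     ] [-0.0019 -0.028  -0.0444]
h1 [0.5812059  0.16799175 0.034     ] [-0.0264 -0.0278  0.027 ]
h2 [0.55002292 0.12352799 0.034     ] [ 0.0279 -0.0279  0.0253]
```

```bash
python3 -m creep '[[[0,0,-0.002,0,0,0],[0,0,0,0,0,0]]]' 0 40; python3 -m creep '[[[0,0,0,0,0,0],[0,0,0,0,0,0],[0,0,0,0,0,0],[0,0,0,0,0,0],[0,0,0,0,0,0],[0,0,0,0,0,0],[0,0,0,0,0,0],[0,0,0,0,0,0],[0,0,0,0,0,0],[0,0,0,0,0,0]]]' 255 40
python3 - <<'E'
from h import *
cv2.imwrite("pics/wrist7.png",cv2.resize(robot.get_image("wrist"),None,fx=1.5,fy=1.5,interpolation=cv2.INTER_CUBIC))
b=robot.get_image("side");cv2.imwrite("pics/side7.png",cv2.resize(b[100:220,150:290],None,fx=5,fy=5,interpolation=cv2.INTER_CUBIC))
E
```

```text
t: 7.13
ee_pos: [0.5441, 0.1609, 0.0037]
eef_rot: [-0.874, 1.622, -1.622]
contact_force: [-0.4, -1.1, -0.3]
gripper_width: 0.0932
t: 7.97
ee_pos: [0.5435, 0.1608, 0.0025]
eef_rot: [-0.876, 1.623, -1.623]
contact_force: [0.9, 0.3, 0.6]
gripper_width: 0.0309
```

View pics/wrist7.png

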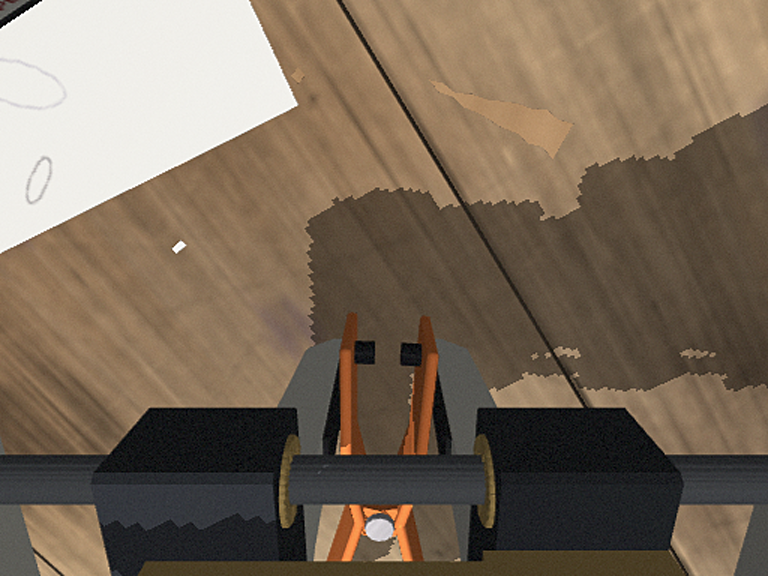

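View pics/side7.png

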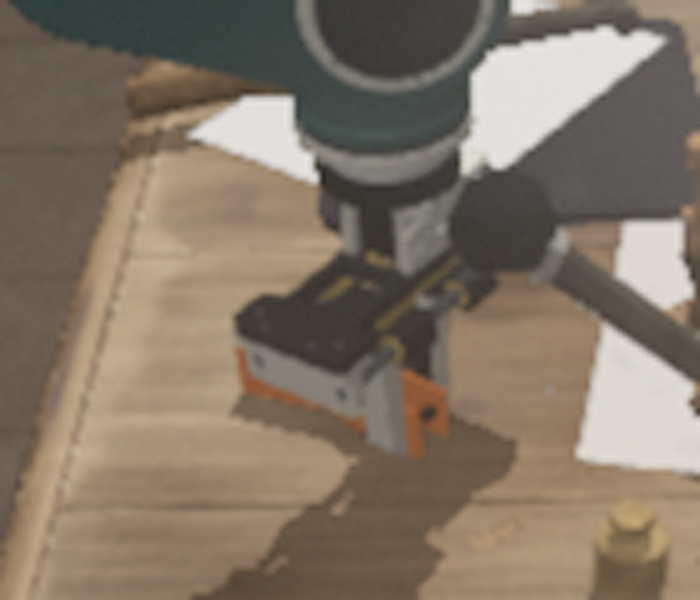

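```bash
python3 -m creep '[[[0,0,0,0,0,0],[0,0,0,0,0,0],[0,0,0,0,0,0],[0,0,0,0,0,0]]]'; python3 -m creep '[[[0,0,0.005,0,0,0],[0,0,0.02,0,0,0],[0,0,0.03,0,0,0],[0,0,0.03,0,0,0],[0,0,0.03,0,0,0],[0,0,0.03,0,0,0],[0,0,0,0,0,0]]]'
python3 - <<'E'
from h import *
s=robot.state();print(s["gripper_width"],s["contact_force"],s["torque"])
cv2.imwrite("pics/wrist8.png",cv2.resize(robot.get_image("wrist"),None,fx=1.5,fy=1.5,interpolation=cv2.INTER_CUBIC))
b=robot.get_image("side");cv2.imwrite("pics/side8.png",cv2.resize(b[60:220,150:290],None,fx=4,fy=4,interpolation=cv2.INTER_CUBIC))
b=robot.get_image("scene");cv2.imwrite("pics/scene8.png",b)
E
```

```text
t: 8.4
ee_pos: [0.5436, 0.1608, 0.0026]
eef_rot: [-0.876, 1.623, -1.623]
contact_force: [1.0, 0.1, 1.5]
gripper_width: 0.0262
t: 8.98
ee_pos: [0.5452, 0.1612, 0.1541]
eef_rot: [-0.868, 1.619, -1.622]
contact_force: [0.7, 0.2, 0.9]
gripper_width: 0.0264
0.02638760562727675 [0.65713889 0.18886769 0.91276105] [0.01386284 0.13356323 0.0105875 ]
```

View pics/wrist8.png

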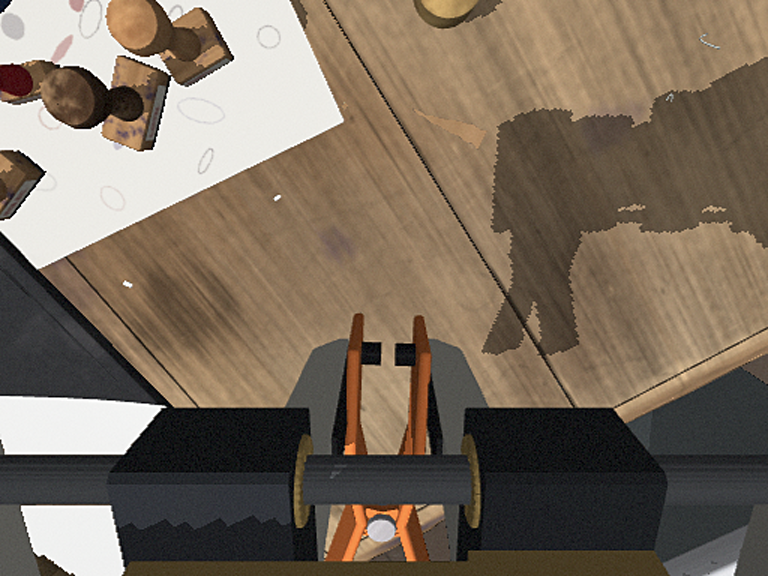

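View pics/side8.png

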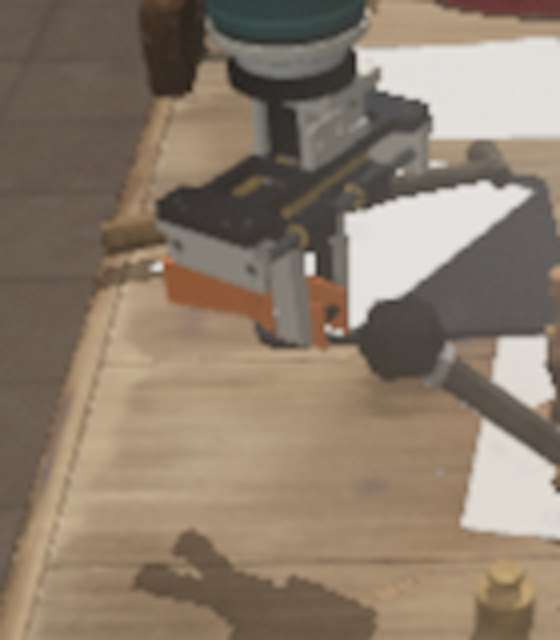

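View pics/scene8.png

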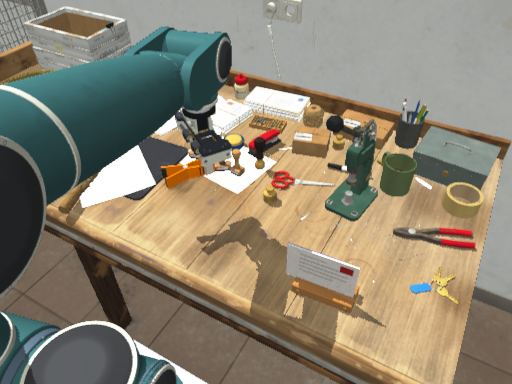

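```bash
python3 - <<'E'
from h import *
W=cam("wrist");s=robot.state();T=R.from_rotvec(s["eef_rot"]).as_matrix();p0=s["ee_pos"]
for n,x,y in(("pin",381,528),("h1",358,316),("h2",419,318)):
    e,d=ray(W,(x+.5)/1.5-.5,(y+.5)/1.5-.5)
    e=T.T@(e-p0);d=T.T@d
    for h in(-.0314,-.0335):print(n,(e+d*(h-e[1])/d[1]).round(4))
print(T.round(4).tolist(),p0, np.degrees(np.arctan2(T[1,0],T[0,0])))
S=cam("scene");D=cam("side")
for n,q in(("pin",[0,-.0314,-.044]),("tiptop",[0,-.0314,-.104]),("tipbot",[0,.0026,-.104])):
    P=p0+T@np.array(q);print(n,P.round(3),proj(S,P).round(1),proj(D,P).round(1))
E
python3 - <<'E'
import cv2
a=cv2.imread("pics/scene8.png");cv2.imwrite("pics/s8c.png",cv2.resize(a[140:200,140:250],None,fx=7,fy=7,interpolation=cv2.INTER_CUBIC))
E
```

```text
pin [-0.0026 -0.0314 -0.0486]
pin [-0.0025 -0.0335 -0.0465]
h1 [-0.0092 -0.0314  0.0321]
h1 [-0.009  -0.0335  0.0329]
h2 [ 0.0093 -0.0314  0.0314]
h2 [ 0.0092 -0.0335  0.0323]
[[-0.5487, -0.0004, 0.836], [-0.836, -0.0001, -0.5487], [0.0003, -1.0, -0.0002]] [0.54321854 0.16067229 0.14704515] -123.27808235706854
pin [0.506 0.185 0.178] [188.4 165.1] [213.6 128.4]
tiptop [0.456 0.218 0.178] [164.9 172.6] [195.9 122.3]
tipbot [0.456 0.218 0.144] [167.1 183.2] [197.4 133.2]
```

View pics/s8c.png

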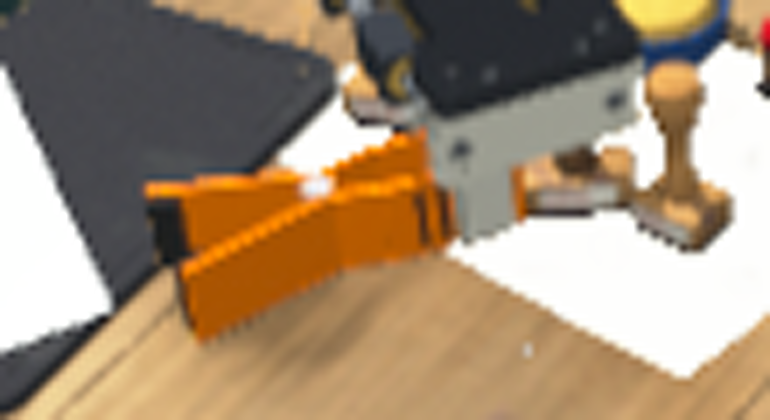

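```bash
python3 -m creep '[[[-0.0055,-0.006,0,0,0,0.1112],[-0.0055,-0.006,0,0,0,0.1112],[-0.0055,-0.006,0,0,0,0.1112],[-0.0055,-0.006,0,0,0,0.1112],[-0.0055,-0.006,0,0,0,0.1112],[-0.0055,-0.006,0,0,0,0.1112],[-0.0055,-0.006,0,0,0,0.1112],[-0.0055,-0.006,0,0,0,0.1112],[-0.0055,-0.006,0,0,0,0.1112],[-0.0055,-0.006,0,0,0,0.1112],[-0.0055,-0.006,0,0,0,0.1112],[-0.0055,-0.006,0,0,0,0.1112],[-0.0055,-0.006,0,0,0,0.1112],[-0.0055,-0.006,0,0,0,0.1112],[-0.0055,-0.006,0,0,0,0.1112],[-0.0055,-0.006,0,0,0,0.1112],[-0.0055,-0.006,0,0,0,0.1112],[-0.0055,-0.006,0,0,0,0.1112],[-0.0055,-0.006,0,0,0,0.1112],[-0.0055,-0.006,0,0,0,0.1112]]]'; python3 -m creep '[[[0,0,-0.03,0,0,0],[0,0,-0.03,0,0,0],[0,0,-0.025,0,0,0],[0,0,0,0,0,0],[0,0,0,0,0,0]]]'
python3 - <<'E'
from h import *
s=robot.state();T=R.from_rotvec(s["eef_rot"]).as_matrix();print(s["ee_pos"],T.round(4).tolist(),np.degrees(np.arctan2(T[1,0],T[0,0])))
cv2.imwrite("pics/wrist9.png",cv2.resize(robot.get_image("wrist"),None,fx=1.5,fy=1.5,interpolation=cv2.INTER_CUBIC))
b=robot.get_image("side");cv2.imwrite("pics/side9.png",cv2.resize(b[150:310,100:260],None,fx=3.75,fy=3.75,interpolation=cv2.INTER_CUBIC))
b=robot.get_image("scene");cv2.imwrite("pics/scene9.png",cv2.resize(b[170:315,180:370],None,fx=4,fy=4,interpolation=cv2.INTER_CUBIC))
E
```

```text
t: 10.8
ee_pos: [0.4325, 0.0405, 0.1457]
eef_rot: [-1.57, -0.059, 0.063]
contact_force: [-0.5, 0.3, -1.0]
gripper_width: 0.0266
t: 11.22
ee_pos: [0.4323, 0.0407, 0.0611]
eef_rot: [-1.57, -0.054, 0.06]
contact_force: [-0.3, -0.3, -0.1]
gripper_width: 0.0265
[0.4323324  0.04070516 0.06110013] [[0.9974, -0.0039, -0.0723], [0.0723, -0.0001, 0.9974], [-0.0039, -1.0, 0.0002]] 4.14613296004937
```

View pics/wrist9.png

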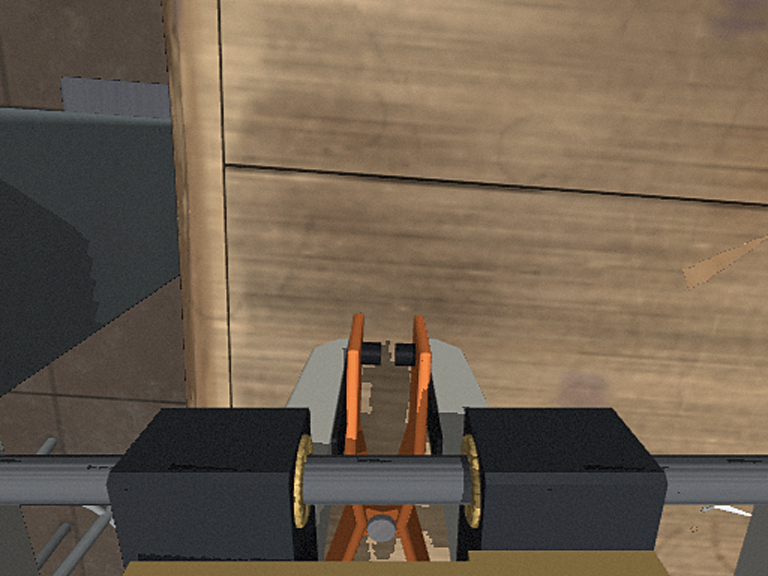

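View pics/side9.png

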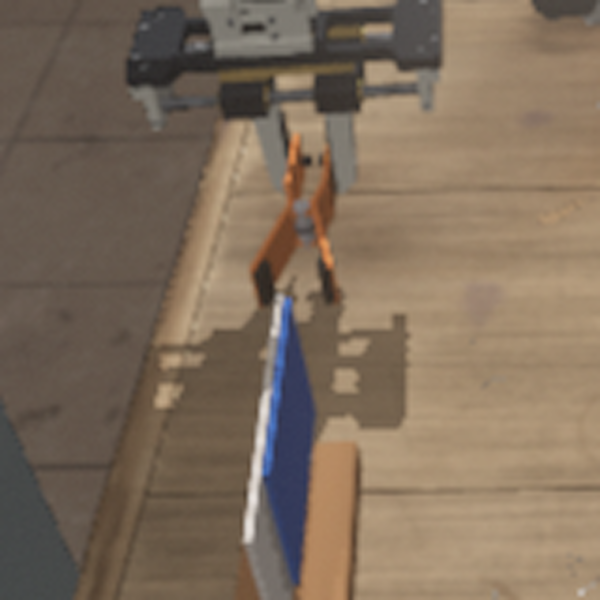

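View pics/scene9.png

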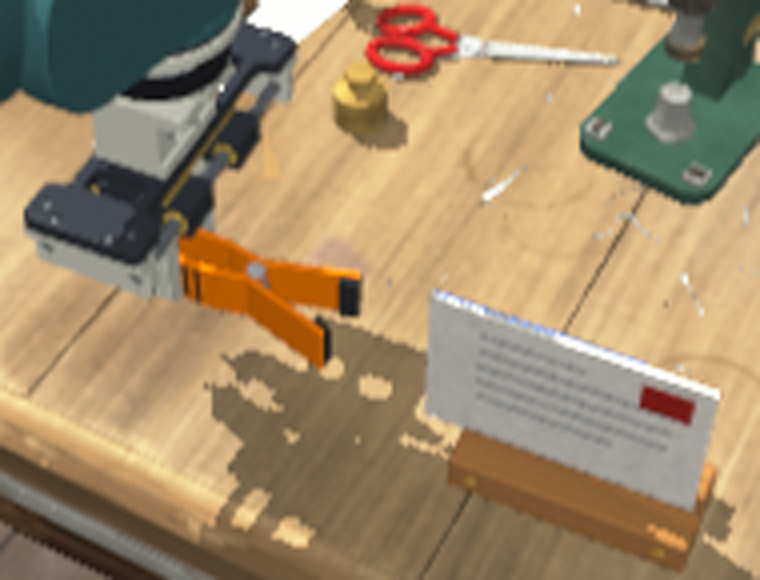

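Run:
```python
from h import *
b=robot.get_image("side");cv2.imwrite("pics/sideA.png",cv2.resize(b[185:265,155:205],None,fx=7,fy=7,interpolation=cv2.INTER_CUBIC))
b=robot.get_image("scene");cv2.imwrite("pics/sceneA.png",cv2.resize(b[225:285,220:300],None,fx=9,fy=9,interpolation=cv2.INTER_CUBIC))
```

```text
(no output)
```

View pics/sideA.png

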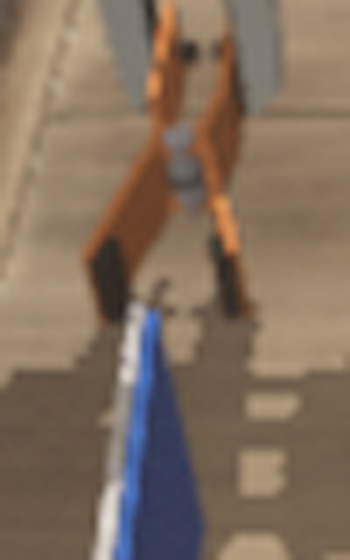

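View pics/sceneA.png

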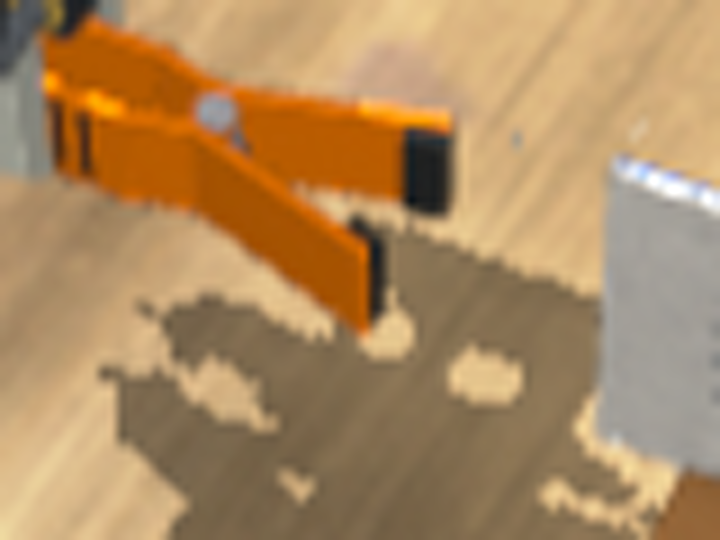

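Run:
```python
from h import *
S=cam("scene");D=cam("side")
f=lambda x,y,ox,oy,s:(ox+(x+.5)/s-.5,oy+(y+.5)/s-.5)
sa=lambda x,y:f(x,y,220,225,9); da=lambda x,y:f(x,y,155,185,7)
for n,a,b in[("pin",(215,105),(180,133)),("near",(368,240),(88,262)),("far",(453,112),(239,252)),("nearbot",(367,330),(103,322)),("farbot",(445,215),(247,316)),("cardtop",(616,160),(142,308))]:
    p,e=tri(S,sa(*a),D,da(*b));print(n,p.round(4),round(e,4),onz(S,*sa(*a),.0925).round(4),onz(D,*da(*b),.0925).round(4))
s=robot.state();T=R.from_rotvec(s["eef_rot"]).as_matrix()
for q in([0,-.0314,-.045],[0,-.0314,-.105],[0,.0026,-.105]):print((s["ee_pos"]+T@np.array(q)).round(4))
```

```text
pin [ 0.4354 -0.0106  0.0941] 0.0008 [ 0.4363 -0.0102  0.0925] [ 0.435  -0.0083  0.0925]
near [ 0.4148 -0.0677  0.0931] 0.0025 [ 0.4163 -0.0662  0.0925] [ 0.4144 -0.0687  0.0925]
far [ 0.4627 -0.0654  0.0931] 0.0007 [ 0.4634 -0.0649  0.0925] [ 0.4624 -0.0654  0.0925]
nearbot [ 0.4133 -0.0669  0.0618] 0.0014 [ 0.3917 -0.0796  0.0925] [ 0.4237 -0.0951  0.0925]
farbot [ 0.4593 -0.0638  0.0585] 0.0041 [ 0.4325 -0.0792  0.0925] [ 0.4686 -0.0936  0.0925]
cardtop [ 0.4447 -0.1193  0.1235] 0.0004 [ 0.469  -0.1085  0.0925] [ 0.435  -0.0894  0.0925]
[ 0.4374 -0.0041  0.0953]
[ 0.4417 -0.0639  0.0953]
[ 0.4418 -0.0639  0.0613]
```

```bash
python3 -m creep '[[[0.002,0,0,0,0,0],[0,0,0,0,0,0],[0,0,0,0,0,0]]]'
python3 - <<'E'
from h import *
for i in range(3):print(robot.state()["ee_pos"])
E
```

```text
t: 11.72
ee_pos: [0.4357, 0.0408, 0.0628]
eef_rot: [-1.57, -0.057, 0.056]
contact_force: [-1.0, 0.4, -0.1]
gripper_width: 0.0263
[0.4357267  0.04077013 0.06283393]
[0.4357267  0.04077013 0.06283393]
[0.4357267  0.04077013 0.06283393]
```

```bash
python3 -m creep '[[[0.0007,-0.01,-0.0015,0,0,0],[0.001,-0.0133,0,0,0,0],[0.001,-0.0133,0,0,0,0],[0.0008,-0.0105,0,0,0,0],[0,0,0,0,0,0],[0,0,0,0,0,0]]]'
python3 - <<'E'
from h import *
s=robot.state();T=R.from_rotvec(s["eef_rot"]).as_matrix();print(s["ee_pos"],np.degrees(np.arctan2(T[1,0],T[0,0])),s["gripper_width"])
b=robot.get_image("side");cv2.imwrite("pics/sideB.png",cv2.resize(b[185:265,155:205],None,fx=7,fy=7,interpolation=cv2.INTER_CUBIC))
b=robot.get_image("scene");cv2.imwrite("pics/sceneB.png",cv2.resize(b[225:285,240:320],None,fx=9,fy=9,interpolation=cv2.INTER_CUBIC))
E
```

```text
t: 12.22
ee_pos: [0.439, -0.0069, 0.0609]
eef_rot: [-1.57, -0.056, 0.056]
contact_force: [0.4, 0.3, -0.2]
gripper_width: 0.0267
[ 0.43896825 -0.00690826  0.06092602] 4.066371238041995 0.026703385298225323
```

View pics/sideB.png

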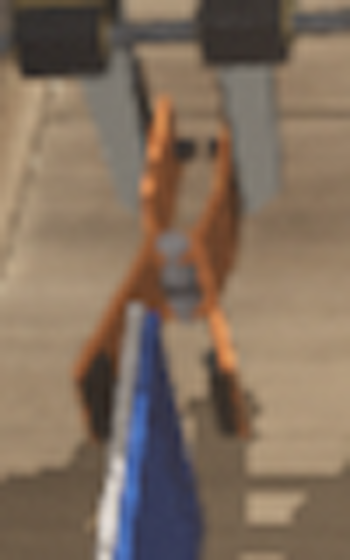

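View pics/sceneB.png

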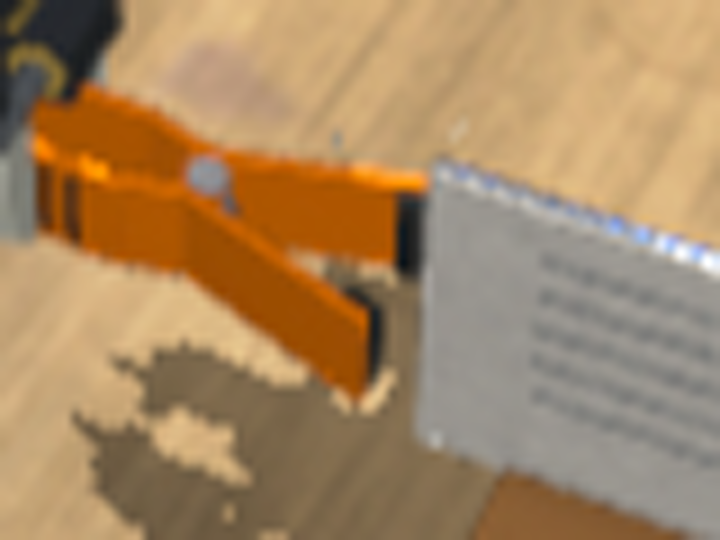

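Run:
```python
from h import *
S=cam("scene");D=cam("side")
f=lambda x,y,ox,oy,s:(ox+(x+.5)/s-.5,oy+(y+.5)/s-.5)
sa=lambda x,y:f(x,y,240,225,9); da=lambda x,y:f(x,y,155,185,7)
for n,a,b in[("pin",(207,172),(173,240)),("near",(369,312),(76,372)),("cardtopcorner",(432,160),(133,306))]:
    p,e=tri(S,sa(*a),D,da(*b));print(n,p.round(4),round(e,4))
print("far",onz(D,*da(238,360),.092),"near",onz(D,*da(76,372),.092))
```

```text
pin [ 0.4396 -0.0584  0.0908] 0.0012
near [ 0.4186 -0.1153  0.0915] 0.0003
cardtopcorner [ 0.4425 -0.1195  0.1252] 0.0005
far [ 0.46810871 -0.11167981  0.092     ] near [ 0.41876779 -0.11549374  0.092     ]
```

```bash
python3 -m creep '[[[0.0022,0,0,0,0,0.002],[0,0,0,0,0,0],[0.0007,-0.009,0,0,0,0],[0.0007,-0.009,0,0,0,0],[0.0006,-0.008,0,0,0,0],[0.0005,-0.0075,0,0,0,0],[0,0,0,0,0,0],[0,0,0,0,0,0],[0,0,0,0,0,0]]]'
python3 - <<'E'
from h import *
s=robot.state();T=R.from_rotvec(s["eef_rot"]).as_matrix();print(s["ee_pos"],np.degrees(np.arctan2(T[1,0],T[0,0])),s["gripper_width"],s["contact_force"],T.round(4).tolist())
b=robot.get_image("side");cv2.imwrite("pics/sideC.png",cv2.resize(b[185:265,145:215],None,fx=7,fy=7,interpolation=cv2.INTER_CUBIC))
b=robot.get_image("scene");cv2.imwrite("pics/sceneC.png",cv2.resize(b[225:285,250:330],None,fx=9,fy=9,interpolation=cv2.INTER_CUBIC));cv2.imwrite("pics/sceneCf.png",b)
b=robot.get_image("wrist");cv2.imwrite("pics/wristC.png",cv2.resize(b,None,fx=1.5,fy=1.5))
E
```

```text
t: 13.07
ee_pos: [0.4436, -0.0399, 0.061]
eef_rot: [-1.57, -0.058, 0.058]
contact_force: [0.4, 0.2, -0.7]
gripper_width: 0.0264
[ 0.44364311 -0.03992934  0.06097359] 4.232646247985893 0.026367023543602354 [ 0.35287437  0.21908087 -0.74824736] [[0.9973, -0.0001, -0.0738], [0.0738, 0.0001, 0.9973], [-0.0, -1.0, 0.0001]]
```

View pics/sideC.png

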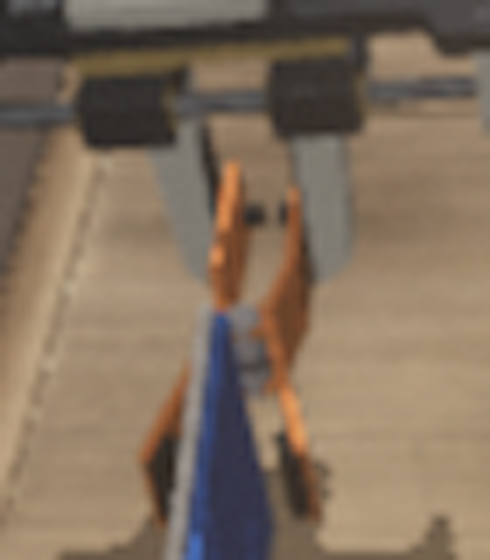

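View pics/sceneC.png

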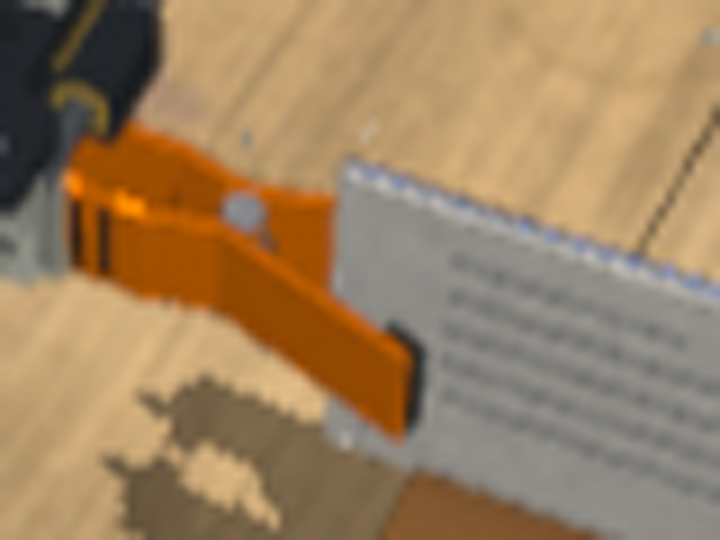

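View pics/sceneCf.png

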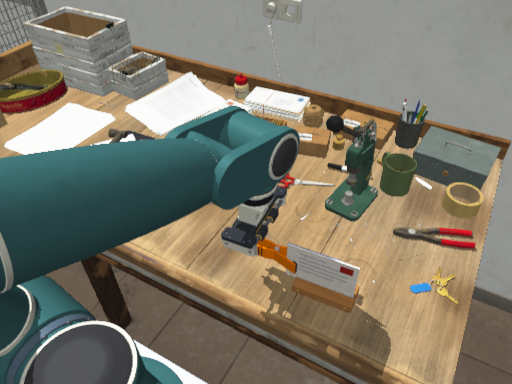

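View pics/wristC.png

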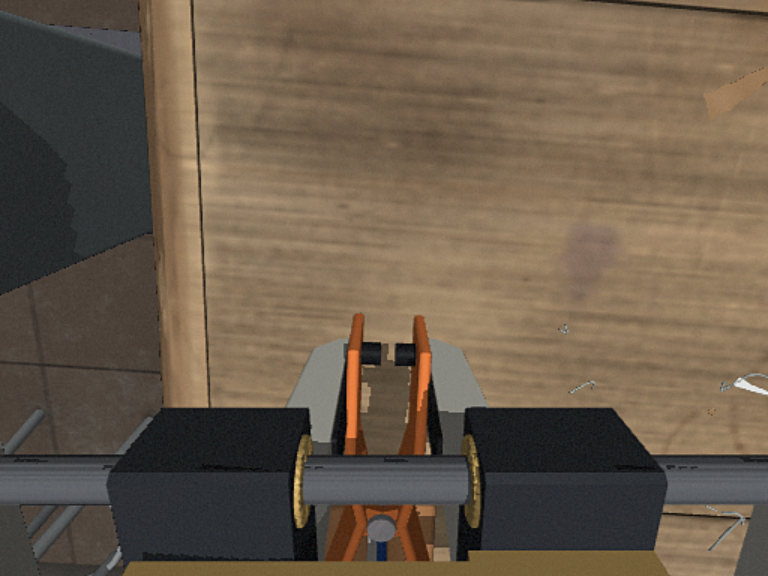

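Run:
```python
from h import *
S=cam("scene");D=cam("side")
f=lambda x,y,ox,oy,s:(ox+(x+.5)/s-.5,oy+(y+.5)/s-.5)
sa=lambda x,y:f(x,y,250,225,9); da=lambda x,y:f(x,y,145,185,7)
for n,a,b in[("pin",(243,208),(243,315)),("near",(411,355),(144,460)),("nearbot",(403,438),(163,524))]:
    p,e=tri(S,sa(*a),D,da(*b));print(n,p.round(4),round(e,4))
print("far",onz(D,*da(306,446),.092),"near",onz(D,*da(144,460),.092))
print("edge top",onz(D,*da(208,308),.125),onz(D,*da(228,312),.122))
W=cam("wrist")
for x in(374,388):print(onz(W,(x+.5)/1.5-.5,(548+.5)/1.5-.5,.12))
```

```text
pin [ 0.4446 -0.0916  0.0906] 0.0013
near [ 0.4236 -0.1485  0.0895] 0.0001
nearbot [ 0.4233 -0.1477  0.0576] 0.0015
far [ 0.47204888 -0.14622885  0.092     ] near [ 0.42442702 -0.15059847  0.092     ]
edge top [ 0.44402569 -0.12049379  0.125     ] [ 0.44934487 -0.11940758  0.122     ]
[ 0.44273112 -0.06835734  0.12      ]
[ 0.44672097 -0.06806487  0.12      ]
```

```bash
python3 -c "
from station import robot
print(robot.hand_in());s=robot.state();print(s['t'],s['ee_pos'],s['gripper_width'],s['contact_force'])"
```

```text
the job is handed in; nothing more can be done
None
the job is handed in; nothing more can be done
```

I pushed the board in flush, then picked the clip up by its handles and left it held wide open around the edges of card and board. The job was handed in at about 13 s of the 51 s allowed.

- **Board:** I pushed it with the closed fingers until they stopped against card and board. The wrist force peaked at about 53 N. Pictures from both cameras afterwards showed the board's end level with the card's edge.
- **Clip grip:** I used 40 N. The gripper reads 26.4 mm between the fingers, against the 28 mm stop given for the handles. In the pictures the handles are parallel and the jaws gape.
- **Position along the card:** The pivot is about 28 mm in front of the edge, so the edges sit about 29 mm inside the jaw tips, well behind the rubber.
- **Height:** The cameras put the middle of the clip at about 74 mm and the arm's own position at about 75 mm, with 75 mm asked.
- **Direction and centring:** The clip is level and points along the card (4.2° against a measured card yaw of 4.2°). The jaws are centred on the card and board to within about 1 mm.
- **Contact:** No contact force was left beyond sensor noise, and no picture showed the clip touching card or board.
- **Surroundings:** The weight, stamps and seal press never came near the arm's path and looked undisturbed in the pictures. In the last scene view the arm hides some of them.
- **Disagreements:** Wrist, scene and side cameras differed by 2 to 5 mm in some clip measurements. I shifted the clip sideways twice, about 2 mm each time, going by the camera views with clip and card together.

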